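# Break down the V-die stack into its cradles

## Task

Take the stack of press brake tooling apart from the top down, one piece at a time, and put each piece away in its own cradle: the brass radius gauge in the smallest cradle, and each V-die section in the cradle cut to its length. Every piece must lie flat on the floor of its cradle between the end stops, die grooves up, set down rather than dropped. Leave the green back gauge finger and the adjusting screw where they are.

Things in the scene. Friction and masses are not known exactly. Their poses are not given: they have to be found in the camera images.
- radius_gauge: brass radius gauge, a plate 46 mm long (x), 30 mm wide (y) and 14 mm thick with one half-round end (radius 15 mm, at +x) and parallel sides, about 0.16 kg. Origin: centre of its length, width and underside; z up. It starts lying on top of the stack, lengthwise along the short section
- short_die: shortest V-die section, polished steel bar 70 mm long (x), 34 mm wide (y), 25 mm high, about 0.43 kg, with a 90 degree V groove 16 mm wide, 8 mm deep along its top. Origin: centre of its underside; z up. Starts groove up, lying on the middle section under the gauge
- middle_die: middle-length V-die section, polished steel bar 100 mm long (x), 34 mm wide (y), 25 mm high, about 0.62 kg, with a 90 degree V groove 16 mm wide, 8 mm deep along its top. Origin: centre of its underside; z up. Starts groove up, lying on the long section under the short one
- long_die: longest V-die section, polished steel bar 130 mm long (x), 34 mm wide (y), 25 mm high, about 0.8 kg, with a 90 degree V groove 16 mm wide, 8 mm deep along its top. Origin: centre of its underside; z up. Starts groove up, lying on the cart top at the bottom of the stack. The stack is 89 mm high, each piece within 0.1 rad of the one below, lower ones showing at the ends
- gauge_cradle: aluminium cradle for the brass radius gauge, the smallest of four, fixed: pocket 60 mm long (x) by 44 mm wide (y), floor 5 mm above the cart top. End stops 8 mm thick, 12 mm high over the cart; low corner lips (9 mm high, 4 mm thick) run 8 mm along the long sides, open between. Origin: centre of its underside, on the cart top; z up
- short_cradle: aluminium cradle for the short die section, the second smallest of four, fixed: pocket 84 mm long (x) by 48 mm wide (y), floor 5 mm above the cart top. End stops 8 mm thick, 16 mm high over the cart; low corner lips (9 mm high, 4 mm thick) run 12 mm along the long sides, open between. Origin: centre of its underside, on the cart top; z up
- middle_cradle: aluminium cradle for the middle die section, the second longest of four, fixed: pocket 114 mm long (x) by 48 mm wide (y), floor 5 mm above the cart top. End stops 8 mm thick, 16 mm high over the cart; low corner lips (9 mm high, 4 mm thick) run 12 mm along the long sides, open between. Origin: centre of its underside, on the cart top; z up
- long_cradle: aluminium cradle for the long die section, the longest of four, fixed: pocket 144 mm long (x) by 48 mm wide (y), floor 5 mm above the cart top. End stops 8 mm thick, 16 mm high over the cart; low corner lips (9 mm high, 4 mm thick) run 12 mm along the long sides, open between. Origin: centre of its underside, on the cart top; z up
- gauge_finger: bystander: loose green back gauge finger lying on the cart, about 110 mm long (x), 30 mm wide, 18 mm high. Origin: on its underside near mid-length
- adjusting_screw: bystander: loose knurled steel adjusting screw standing on its head (28 mm across), 54 mm high. Origin: centre of its underside

How it is judged:
By the outcome, as a careful person would: the job done as asked, in the order asked, and still so for the second after the job is handed in, with the robot touching nothing.
It also fails if it takes over 112 s, if anything falls off the work surface, if the arm or the gripper's body presses on something with over 40 N, if the wrist force passes 120 N, or if a joint passes its speed limit or range.

## Robot

A 6-joint arm with a two-finger parallel gripper is mounted at the origin on the work surface. World frame = base frame: x ahead of the robot, y to its left, z up, the work surface at z = 0. Lengths are in m, angles in rad, forces in N, time in s.
With the tool pointing down it reaches from about 0.275 to 0.725 m from the base axis. Payload 5.6 kg.
Tool frame: the origin (TCP) lies on the centre line of the jaws, within the pads' length; the fingertips stand 17 mm ahead of it and the grasp point (between the pads) lies 2 mm behind it (tcp_to_tips is the z of the fingertips in the tool frame, in m); z points along the fingers, y is the line along which they close (so a half turn about z gives the same grasp; the last joint's range is limited). The gripper opens to 85 mm and grips with 20 to 120 N. Pads are 22 mm wide; open, the fingers measure 114 mm over their backs; the gripper's body (76 mm by 85 mm) begins 54 mm behind the grasp point. The pads swing forward as they close: fully open they stand 13 mm farther back than shut.
Start: joints at [-1.022, 0.255, 0.108, 0, -1.424, -0.285], TCP at [0.143, -0.531, 0.248] pointing down, gripper open.
Joint ranges: [-2.95, 2.95], [-1.21, 1.97], [-1.09, 1.5], [-2.87, 1.71], [-2.94, -0.07], [-3.05, 3.05]. Speed limits (rad/s): [2.57, 2.57, 3.14, 3.14, 3.14, 3.14].

## Interface

Orientations are given as a rotation vector (axis times angle).
In Python, from bench import reach, move_straight, movej, gripper_to, sleep, solve_ik, sense, snapshot, get_calibration, PlanningError, job_done, tcp_to_tips gives the robot as it stands. Calls block until the motion is done:
- reach(position, orientation): joint-space move of the TCP to a pose.
- move_straight(position, vel=0.15, attitude=None, force_limit=None): straight line of the TCP; attitude=None keeps the orientation; vel is the mean speed in m/s. With force_limit (N) it stops when the force on the tool has changed by that much, and returns True; else False.
- movej(angles): joint-space move.
- gripper_to(opening, f_grip=None): opening from 0.0 (shut) to 1.0 (fully open); f_grip is the grip in N (None keeps the last); returns when the fingers have stopped.
- sleep(seconds).
- solve_ik(position, orientation): joint angles nearest the present ones, or None.
- sense(): the state.
- snapshot(name): name is "side" or "top"; returns the picture (400x640x3 uint8, blue, green, red); there is no depth.
- get_calibration(name): a dict with "K" (3x3 intrinsics, pixels), "R" (3x3) and "t" (3): a world point X has camera coordinates R X + t. Camera axes: x right, y down, z forward; pixel columns grow to the right and rows downward; lengths in m; the calibration is good to about 2 mm. A picture is of the moment at which its call begins. get_calibration takes no time and is no camera call.
A pose or a line that the arm cannot do raises PlanningError and nothing moves.
- job_done(): hands the job in; it is judged then, once.
The state is a dict: "t": time; "joint_positions": joint angles; "joint_velocities": joint speeds; "joint_torque": joint torques, N m; "tool_pos": TCP position; "orientation": TCP orientation; "wrist_force": force on the tool from outside, world axes, zero at the start; "torque": the same for the moment, N m; "grip_width": opening from 0.0 (shut) to 1.0 (fully open); "grasp_force": force on a finger pad.
Only numpy, scipy, OpenCV 4.12 (cv2) and the standard library are available. Lean on these libraries where they do the work, as an engineer would, in place of code of your own. Each camera call takes 0.05 s, during which the arm holds its last target. There are 200 camera calls.

## Working session

There is one attempt and no reset: what is moved stays moved. The work goes in short steps, each a Python script; the robot and the scene stay as the last script left them, time stands still between calls to the robot, and variables do not carry over. Pictures are saved under pics/ and viewed, at most 14 in all, crops included, and the job is handed in when it is done.

```bash
mkdir -p pics; python3 - <<'E'
from bench import *
import cv2,numpy as np
for n in("top","side"):
    cv2.imwrite(f"pics/{n}0.png",snapshot(n)); c=get_calibration(n)
    print(n,c["K"].tolist(),np.round(c["R"],4).tolist(),np.round(c["t"],4).tolist(), (-c["R"].T@c["t"]).round(3))
s=sense();print(s,tcp_to_tips)
E
```

```text
top [[397.695075704125, 0.0, 328.6274449452261], [0.0, 397.695075704125, 198.97731347893298], [0.0, 0.0, 1.0]] [[-0.0112, -0.9994, -0.0324], [-0.9839, 0.0168, -0.1781], [0.1786, 0.0299, -0.9835]] [0.0265, 0.5593, 0.8542] [ 0.398 -0.008  0.941]
side [[399.6388700023123, 0.0, 322.2395003052463], [0.0, 399.6388700023123, 196.47459291082288], [0.0, 0.0, 1.0]] [[-0.8644, -0.5026, -0.0087], [-0.3462, 0.6078, -0.7146], [0.3645, -0.6147, -0.6995]] [0.4803, 0.2522, 0.6923] [0.25  0.514 0.669]
{'t': 0.1, 'joint_positions': array([-1.02245759e+00,  2.55707463e-01,  1.07135366e-01, -3.84989854e-04,
       -1.42390034e+00, -2.84595812e-01]), 'joint_velocities': array([-0.00137814, -0.00090182,  0.00292116,  0.00229596, -0.00077807,
       -0.00018974]), 'joint_torque': array([-5.39164175e-03, -3.87603378e+01,  2.38472074e+01,  5.37806869e+00,
       -3.82261540e-03,  3.52146898e-06]), 'tool_pos': array([ 0.14331749, -0.53057797,  0.24748209]), 'orientation': array([ 4.12954975e-01, -3.11399960e+00, -2.64948020e-03]), 'wrist_force': array([ 0.18065849, -0.55227983,  0.05596755]), 'torque': array([-0.069547  , -0.07162291,  0.00221252]), 'grasp_force': 0.0, 'grip_width': 0.9977113251450598} 0.017
```

View pics/top0.png

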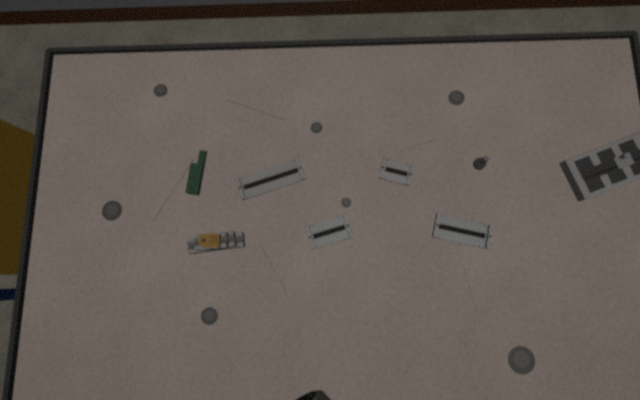

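View pics/side0.png

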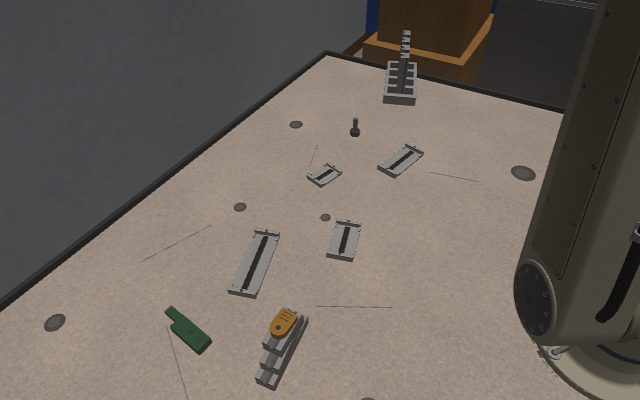

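The top view shows the stack at about (216,242), with the cradles at long (271,179), gauge (396,172), short (330,232) and middle (461,231). The finger is at (197,173) and the screw at (480,163). I'll enlarge these regions.

```bash
python3 - <<'E'
import cv2,numpy as np
t=cv2.imread("pics/top0.png");s=cv2.imread("pics/side0.png")
def crop(im,x,y,w,h,k):
    c=cv2.resize(im[y:y+h,x:x+w],None,fx=k,fy=k,interpolation=cv2.INTER_CUBIC)
    c=cv2.convertScaleAbs(c,alpha=1.5)
    for i in range(0,w,10):cv2.putText(c,str(x+i),(i*k,8),0,.3,(0,0,255));cv2.line(c,(i*k,8),(i*k,13),(0,0,255))
    for i in range(0,h,10):cv2.putText(c,str(y+i),(0,i*k+4),0,.3,(0,0,255));cv2.line(c,(20,i*k),(26,i*k),(0,0,255))
    return c
cv2.imwrite("pics/c1.png",np.vstack([crop(t,180,225,80,35,10)]))
cv2.imwrite("pics/c2.png",crop(s,245,295,75,100,6))
cv2.imwrite("pics/c3.png",np.vstack([np.hstack([crop(t,230,150,80,60,5),crop(t,300,205,80,60,5)]),np.hstack([crop(t,365,145,80,60,5),crop(t,420,205,80,60,5)])]))
E
```

```text
(no output)
```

View pics/c1.png

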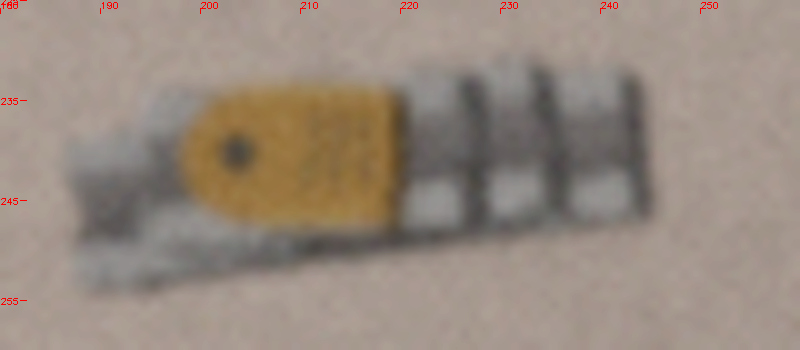

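View pics/c2.png

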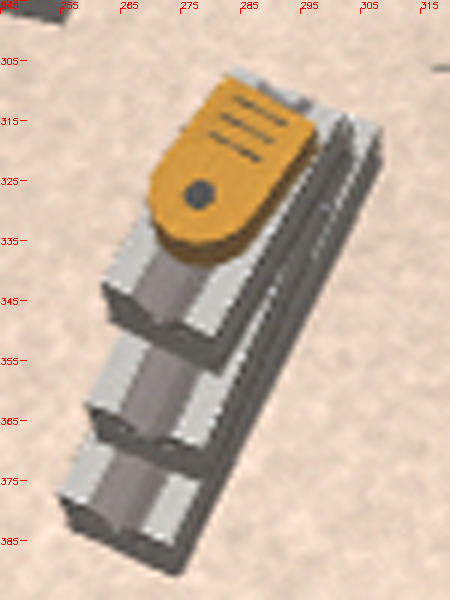

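View pics/c3.png

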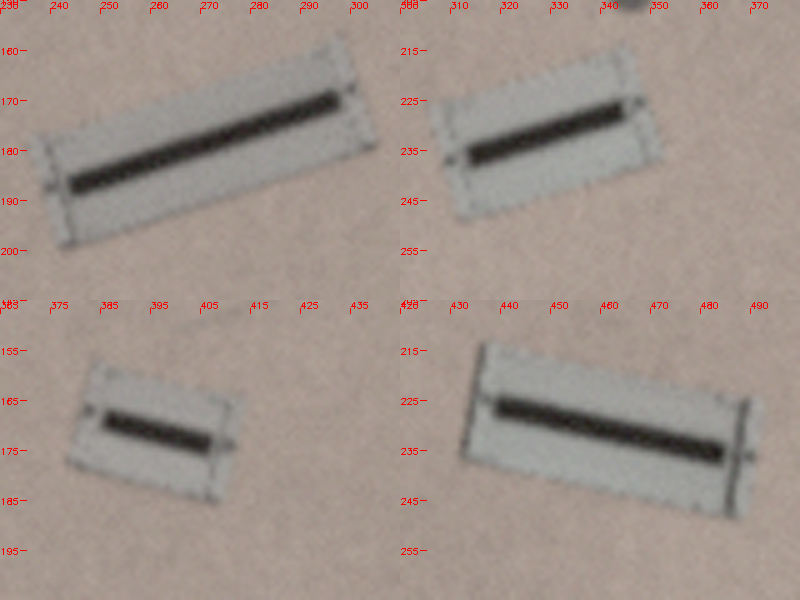

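The crops are clear. The gauge lies with its round end to the left, its flat corners at (219.9,234.0) and (219.6,247.8) and its tip at (198.2,240.5). The dark slot in each cradle marks its centre and yaw. I'll write the helpers and compute the poses, then move.

```bash
cat > h.py <<'E'
from bench import *
import cv2, numpy as np, json
from scipy.optimize import least_squares
from scipy.spatial.transform import Rotation as Rot
C={n:get_calibration(n) for n in("top","side")}
def proj(n,P):
    c=C[n]; q=(np.asarray(P)@c["R"].T+c["t"])@c["K"].T
    return q[:,:2]/q[:,2:]
def ray(n,uv,z):
    c=C[n]; o=-c["R"].T@c["t"]; d=c["R"].T@np.linalg.solve(c["K"],[*uv,1])
    return (o+d*(z-o[2])/d[2])[:2]
def fit(obs,guess):
    """obs: list of (camera,(u,v),(x,y in piece),z world) -> x,y,yaw"""
    def f(p):
        c,s=np.cos(p[2]),np.sin(p[2]); r=[]
        for n,uv,(a,b),z in obs: r+=list(proj(n,[[p[0]+c*a-s*b,p[1]+s*a+c*b,z]])[0]-uv)
        return r
    o=least_squares(f,guess,loss="soft_l1"); return o.x,np.reshape(f(o.x),(-1,2)).round(1).tolist()
def cradles(im):
    out={}
    for k,(x,y,w,h) in dict(long=(230,150,80,55),short=(300,210,60,40),gauge=(372,150,45,42),middle=(425,205,70,50)).items():
        g=im[y:y+h,x:x+w].mean(2); m=(g<55).astype(np.uint8)
        n,l,st,_=cv2.connectedComponentsWithStats(m); i=1+st[1:,4].argmax()
        p=np.argwhere(l==i)[:,::-1]+[x,y]; (cx,cy),(a,b),_=cv2.minAreaRect(p.astype(np.float32))
        d=cv2.fitLine(p.astype(np.float32),2,0,.01,.01).ravel(); cen=p.mean(0)
        w0,w1=ray("top",cen-20*d[:2],.005),ray("top",cen+20*d[:2],.005); v=w1-w0
        out[k]=[*ray("top",cen,.005),float(np.arctan2(v[1],v[0]))]; print(k,np.round(out[k],4),cen.round(1),round(max(a,b),1))
    return out
def ori(yaw): return Rot.from_matrix([[np.cos(yaw),np.sin(yaw),0],[np.sin(yaw),-np.cos(yaw),0],[0,0,-1]]).as_rotvec()
def best(pos,yaw):
    q0=np.array(sense()["joint_positions"]); c=[]
    for y in (yaw,yaw+np.pi):
        q=solve_ik(pos,ori(y))
        if q is not None: c.append((np.abs(np.array(q)-q0).max(),y))
    return min(c)[1]
def say(m): s=sense(); print(m,"t",round(s["t"],1),"z",s["tool_pos"].round(4),"w",round(s["grip_width"],3),"F",round(s["grasp_force"],1),s["wrist_force"].round(1))
UP=.20
def pick(p,off,ztip,force,opening=.7):
    """p: x,y,yaw of piece; off: grasp x in piece frame; ztip: tip height"""
    x,y=p[0]+off*np.cos(p[2]),p[1]+off*np.sin(p[2]); yw=best([x,y,UP],p[2])
    gripper_to(opening,f_grip=force); reach([x,y,UP],ori(yw))
    z=ztip+tcp_to_tips; move_straight([x,y,z+.03],vel=.25)
    if move_straight([x,y,z],vel=.06,force_limit=8): say("CONTACT")
    gripper_to(0.0,f_grip=force); say("gripped")
    move_straight([x,y,z+.02],vel=.08); move_straight([x,y,UP],vel=.25); say("lifted")
def place(p,off,zrel,w_open):
    """zrel: TCP height over the piece's underside; p as seen so that piece x is along p yaw"""
    x,y=p[0]+off*np.cos(p[2]),p[1]+off*np.sin(p[2])
    yw=p[2]  # caller decides the half turn
    reach([x,y,UP],ori(yw)); z=.005+zrel
    move_straight([x,y,z+.015],vel=.2)
    print("contact",move_straight([x,y,z-.004],vel=.02,force_limit=5)); say("down")
    sleep(.2); gripper_to(w_open); sleep(.1)
    move_straight([x,y,z+.05],vel=.12); move_straight([x,y,UP],vel=.3); say("clear")
E
python3 - <<'E'
from h import *
cr=cradles(cv2.imread("pics/top0.png")); json.dump(cr,open("cr.json","w"))
o=[("top",(219.9,234),(-.023,-.015),.089),("top",(219.6,247.8),(-.023,.015),.089),("top",(198.2,240.5),(.023,0),.089),
("side",(283.7,307.5),(-.023,.015),.089),("side",(298,315.8),(-.023,-.015),.089)]
for g in ([.28,.24,1.6],):
  for swap in (1,-1):
    oo=[(n,uv,(a,b*swap),z) for n,uv,(a,b),z in o]
    for sel in (oo,oo[:3]): print(swap,*fit(sel,g))
q=sense()["joint_positions"]
E
```

```text
long [ 0.6212  0.1614 -1.266 ] [270.1 178.4] 56.3
short [ 0.4902  0.0215 -1.2881] [328.4 231.4] 31.3
gauge [ 0.6336 -0.1432 -1.8441] [396. 171.] 20.9
middle [ 0.4877 -0.2895 -1.8017] [461.6 230.6] 46.3
1 [0.46549077 0.27654777 1.56313441] [[0.0, -0.3], [-0.3, -0.1], [0.3, 0.3], [15.2, 6.0], [-14.6, -10.8]]
1 [0.46554941 0.2765909  1.55140317] [[0.1, -0.2], [-0.4, -0.0], [0.3, 0.2]]
-1 [0.46506696 0.27860644 1.51843505] [[-1.9, 14.4], [-0.3, -13.4], [-0.6, 0.1], [-0.0, -1.4], [0.7, -0.5]]
-1 [0.46806534 0.27668556 1.64406677] [[-0.1, 11.6], [-0.2, -16.1], [0.3, -0.0]]
```

```bash
python3 - <<'E'
from h import *
cr=json.load(open("cr.json"))
o=[("top",(219.5,233.6),(-.023,-.015),.089),("top",(219.2,247.4),(-.023,.015),.089),("top",(197.8,240.1),(.023,0),.089),
("side",(283.3,307.1),(-.023,-.015),.089),("side",(297.6,315.4),(-.023,.015),.089),("side",(275.4,335.1),(.023,0),.089)]
p,r=fit(o,[.46,.27,1.55]); print(p,r)
off=-.004
q0=best([*p[:2],UP],p[2]); print("yaw",q0)
pick(p,off,.0765,40,.7)
s=sense()
# gauge +x direction vs tool x; choose cradle yaw nearest current tool yaw
R=Rot.from_rotvec(s["orientation"]).as_matrix(); ty=np.arctan2(R[1,0],R[0,0])
flip=np.cos(ty-p[2])<0
c=cr["gauge"]; 
y=best([c[0],c[1],UP],c[2]); print("tool yaw",ty,"flip",flip,"place yaw",y)
json.dump(dict(p=p.tolist(),flip=bool(flip),y=y),open("g.json","w"))
cv2.imwrite("pics/side1.png",snapshot("side")[100:,160:560])
E
```

```text
[0.46437968 0.27881202 1.5919904 ] [[-0.8, 0.4], [-0.8, 0.5], [-0.4, 1.6], [-0.6, -0.6], [0.9, -0.8], [-0.9, -0.9]]
yaw 4.733583057941504
gripped t 5.0 z [0.465  0.2752 0.0942] w 0.335 F 40.4 [0.5 0.5 3. ]
lifted t 5.9 z [0.4641 0.2749 0.1998] w 0.337 F 39.8 [ 0.  -0.  -2.1]
tool yaw -1.5498215759407217 flip True place yaw -1.844067250027447
```

View pics/side1.png

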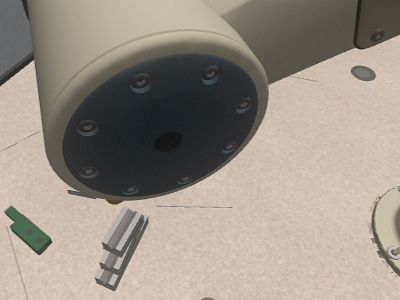

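The gauge is held: the width fits 30 mm and the wrist shows its weight. The stack looks undisturbed. Next I place the gauge.

```bash
cat >> h.py <<'E'
def crop(im,x,y,w,h,k):
    c=cv2.convertScaleAbs(cv2.resize(im[y:y+h,x:x+w],None,fx=k,fy=k,interpolation=cv2.INTER_CUBIC),alpha=1.5)
    for i in range(0,w,10):cv2.putText(c,str(x+i),(i*k,8),0,.3,(0,0,255));cv2.line(c,(i*k,8),(i*k,13),(0,0,255))
    for i in range(0,h,10):cv2.putText(c,str(y+i),(0,i*k+4),0,.3,(0,0,255));cv2.line(c,(20,i*k),(26,i*k),(0,0,255))
    return c
def look(fn,cradle):
    """800x600: stack top | stack side / placed piece top | side"""
    t,s=snapshot("top"),snapshot("side")
    cv2.imwrite("pics/raw_t_"+fn,t);cv2.imwrite("pics/raw_s_"+fn,s)
    cr=json.load(open("cr.json"))[cradle]
    a=proj("top",[[cr[0],cr[1],.01]])[0].astype(int); b=proj("side",[[cr[0],cr[1],.01]])[0].astype(int)
    L=np.vstack([crop(t,180,225,70,35,7),crop(t,a[0]-35,a[1]-25,70,50,7)])
    Rr=np.vstack([crop(s,250,300,62,95,4)[:,:],crop(s,b[0]-31,b[1]-27,62,55,4)])
    H=600; f=lambda c:cv2.copyMakeBorder(c[:H],0,max(0,H-c.shape[0]),0,0,cv2.BORDER_CONSTANT)
    cv2.imwrite("pics/"+fn,np.hstack([f(L),f(Rr)]))
E
python3 - <<'E'
from h import *
cr=json.load(open("cr.json")); place([*cr["gauge"][:2],-1.844],.004,.0192,.6)
look("a1.png","gauge")
E
```

```text
contact True
down t 9.3 z [ 0.6324 -0.1471  0.0243] w 0.341 F 40.5 [0.  0.7 5.1]
clear t 11.1 z [ 0.6324 -0.1468  0.1996] w 0.601 F 0.0 [ 0.5  0.3 -0.4]
```

View pics/a1.png

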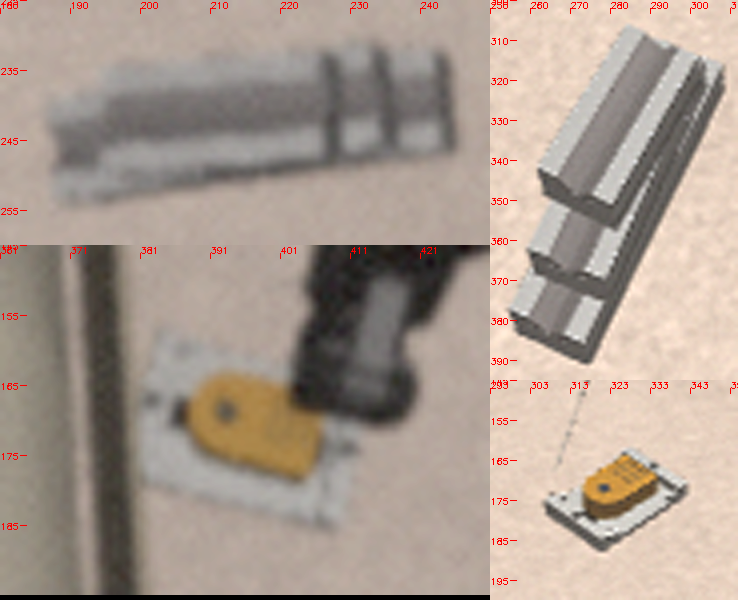

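The gauge lies flat in its cradle between the stops. The short die's groove runs cleanly, with its top-face corners at about (226,232), (226,247), (195,235) and (195,249) in the top view. Next I move the short die.

```bash
cat >> h.py <<'E'
def corners(T,S,L,z):
    """top: [farhi, farlo, nearhi, nearlo], side: [farL, farR, nearL, nearR] (None = unseen)"""
    o=[]
    for n,pts in(("top",T),("side",S)):
        for uv,ab in zip(pts,((-L/2,-.017),(-L/2,.017),(L/2,-.017),(L/2,.017))):
            if uv is not None: o.append((n,np.array(uv)-.4,ab,z))
    p,r=fit(o,[.46,.27,1.6]); print("pose",p.round(4),r); return p
def transfer(p,k,zbot,force):
    c=json.load(open("cr.json"))[k]
    pick(p,0,zbot+.002,force); assert sense()["grip_width"]>.25
    y=best([c[0],c[1],UP],c[2]); place([c[0],c[1],y],0,.019,.6)
E
python3 - <<'E'
from h import *
p=corners([(226,232.4),(226.4,247.6),(195,235),(195.3,249.6)],[(285,306.3),(303,314.5),(262,342.5),(281.5,351)],.07,.075)
transfer(p,"short",.05,60)
reach([.40,-.2,.25],ori(best([.40,-.2,.25],0))) if 0 else None
look("a2.png","short")
E
```

```text
pose [0.4652 0.2799 1.6384] [[-0.4, 0.4], [-0.3, 0.7], [-0.9, 0.4], [-0.9, 1.3], [-0.2, -1.0], [-0.2, -1.1], [0.1, -1.0], [-0.5, -0.1]]
gripped t 14.7 z [0.4662 0.2804 0.0699] w 0.385 F 61.6 [2.2 0.  2.3]
lifted t 15.6 z [0.464  0.2795 0.198 ] w 0.384 F 60.8 [-0.6 -0.3 -5.9]
contact True
down t 18.3 z [0.4901 0.0214 0.0249] w 0.381 F 61.9 [-0.7  0.   4.5]
clear t 20.1 z [0.4899 0.0216 0.1995] w 0.601 F 0.0 [-0.5 -0.2 -0.1]
```

View pics/a2.png

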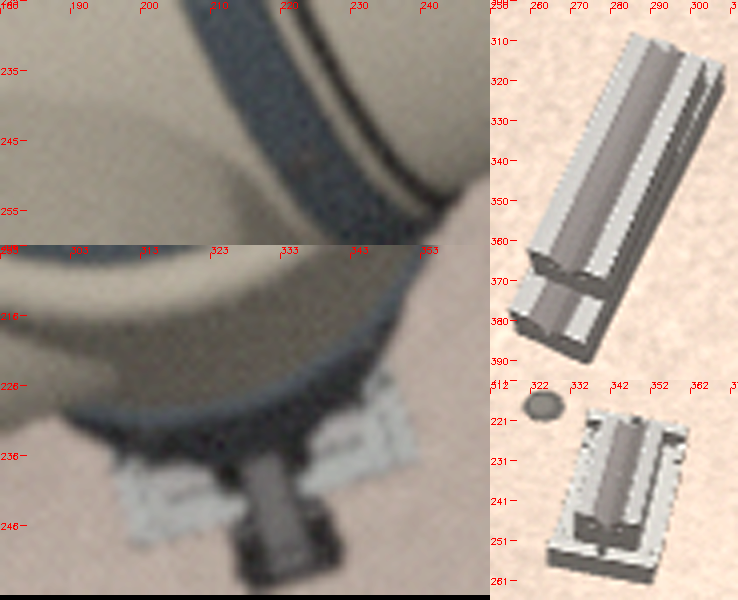

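The short die sits in its cradle with its groove up. The arm hides the stack from above, so I'll move aside for a clear look.

```bash
python3 - <<'E'
from h import *
reach([.36,-.30,.25],ori(best([.36,-.30,.25],-1.3)))
t,s=snapshot("top"),snapshot("side")
L=crop(t,180,225,80,40,7);M=crop(t,295,205,70,50,5);Rr=crop(s,250,300,60,95,6)[:600]
a=np.zeros((600,930,3),np.uint8);a[:280,:560]=L;a[285:535,:350]=M;a[:570,565:925]=Rr
cv2.imwrite("pics/a3.png",cv2.resize(a,(800,516)) if 0 else a[:,:925][:, :]) if 0 else cv2.imwrite("pics/a3.png",np.hstack([a[:,:440],a[:,565:925]]) if 0 else np.hstack([np.vstack([crop(t,182,225,66,40,7)[:280],np.zeros((5,462,3),np.uint8),crop(t,295,205,66,45,7)])[:560],crop(s,252,300,56,94,6)[:560]]))
E
```

```text
(no output)
```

View pics/a3.png

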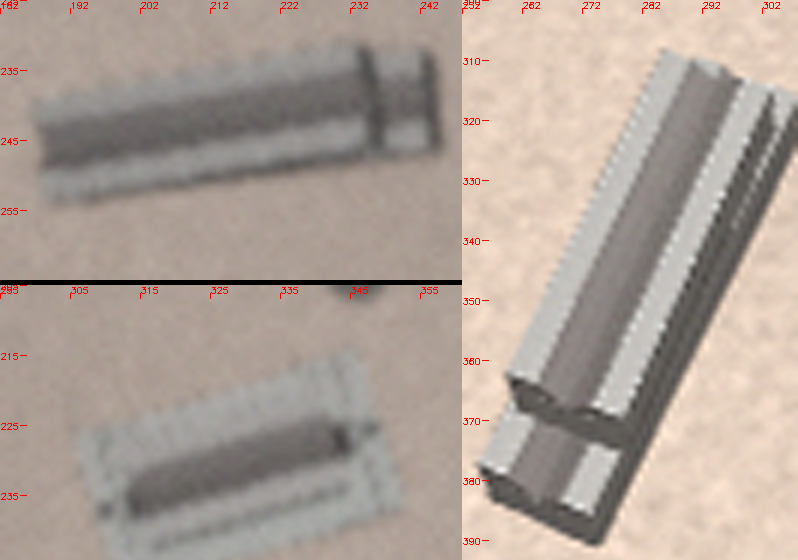

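The side view shows the middle die's top face cleanly: far corners (285,308) and (304,315), near corners (260,362) and (280,369). The short die is centred in its cradle. Next I move the middle die.

```bash
python3 - <<'E'
from h import *
print("long:");corners([(243.1,232.4),(244.6,246.4),None,None],[None,None,(255.3,377.8),(273.7,385.8)],.13,.025)
p=corners([(233.7,231.9),(235.6,246.7),None,None],[(285.3,308.3),(303.7,315.3),(259.7,362.5),(279.7,369.2)],.10,.05)
transfer(p,"middle",.025,70)
reach([.36,-.20,.25],ori(best([.36,-.20,.25],-1.3)))
t,s=snapshot("top"),snapshot("side")
cv2.imwrite("pics/a4.png",np.hstack([np.vstack([crop(t,182,225,66,40,7)[:280],np.zeros((5,462,3),np.uint8),crop(t,428,205,66,45,7)])[:560],np.vstack([crop(s,252,300,56,94,6)[:560]])]))
cv2.imwrite("pics/raw_s4.png",s)
E
```

```text
long:
pose [0.4652 0.2854 1.6981] [[-1.3, -0.2], [-1.4, 0.4], [-0.1, -0.9], [0.6, -0.3]]
pose [0.4644 0.2845 1.7429] [[-1.3, -0.4], [-1.1, -0.4], [0.7, -0.3], [0.5, -1.1], [0.1, -0.3], [-0.1, 0.6]]
gripped t 25.6 z [0.4653 0.2851 0.045 ] w 0.385 F 71.2 [1.3 0.3 5. ]
lifted t 26.7 z [0.4632 0.284  0.1977] w 0.384 F 70.4 [-0.6  1.1 -5.6]
contact True
down t 30.4 z [ 0.4876 -0.2894  0.025 ] w 0.387 F 71.6 [0.  0.2 6.2]
clear t 32.2 z [ 0.4876 -0.2892  0.1996] w 0.601 F 0.0 [-0.1  0.3 -0.2]
```

View pics/a4.png

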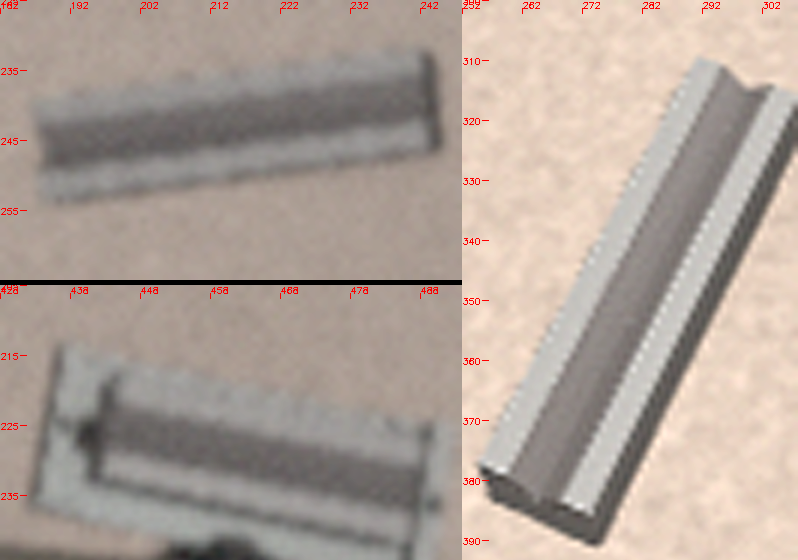

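The long die is alone now, with its top-face corners at (242.7,232.4), (244.1,246.7), (187.4,239.6) and (188,252.9). The middle die looks shifted toward the right end of its cradle, so I'll check it from the side along with the move of the long die.

```bash
python3 - <<'E'
from h import *
cr=json.load(open("cr.json")); c=cr["middle"]
def pr(L,W,z):
    a=c[2];M=np.array([[np.cos(a),-np.sin(a)],[np.sin(a),np.cos(a)]])
    P=[[*(np.array(c[:2])+M@[i*L/2,j*W/2]),z] for i in(1,-1) for j in(1,-1)]
    return proj("top",P).round(1).tolist(),proj("side",P).round(1).tolist()
print("die",pr(.1,.034,.03));print("stops",pr(.114,.048,.016))
p=corners([(242.7,232.4),(244.1,246.7),(187.4,239.6),(188,252.9)],[(291.7,309.5),(308,316.7),(255.3,377.8),(273.7,385.8)],.13,.025)
transfer(p,"long",0.0,90)
reach([.32,-.12,.25],ori(best([.32,-.12,.25],-1.3)))
t,s=snapshot("top"),snapshot("side")
cv2.imwrite("pics/raw_t5.png",t);cv2.imwrite("pics/raw_s5.png",s)
cv2.imwrite("pics/a5.png",np.vstack([np.hstack([crop(t,233,150,80,58,5),crop(t,425,205,80,58,5)]),np.hstack([crop(s,215,220,80,62,5)[:310],crop(s,365,135,80,62,5)[:310]])]))
E
```

```text
die ([[488.1, 226.9], [485.8, 241.6], [444.2, 217.6], [441.7, 232.1]], [[407.3, 140.8], [418.1, 146.1], [384.5, 158.3], [395.5, 164.2]])
stops ([[489.4, 225.3], [486.2, 245.7], [440.2, 214.8], [436.6, 235.0]], [[405.9, 142.9], [421.0, 150.3], [380.0, 162.7], [395.4, 171.0]])
pose [0.4653 0.2857 1.69  ] [[-1.0, -0.0], [-1.1, 0.2], [-1.0, 0.2], [-0.6, 1.5], [-0.1, -0.8], [0.8, -1.2], [-0.5, -1.0], [0.1, -0.2]]
gripped t 36.8 z [0.4661 0.2861 0.02  ] w 0.379 F 90.8 [-0.2 -0.8  5.5]
lifted t 38.0 z [0.4641 0.2851 0.1976] w 0.379 F 90.3 [-0.1  0.4 -8.2]
contact True
down t 40.5 z [0.6211 0.1613 0.0251] w 0.378 F 91.6 [-0.3  0.1  6.8]
clear t 42.2 z [0.6209 0.1615 0.1996] w 0.599 F 0.0 [ 0.6 -0.3 -1.1]
```

View pics/a5.png

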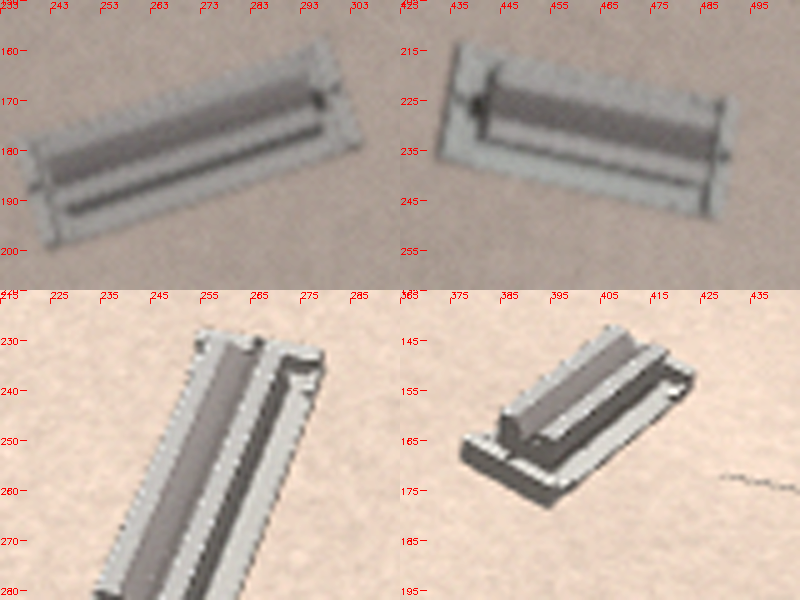

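All four set-downs reached the 5 mm cradle floor (TCP minus grasp height), and the middle die matches its centred projection. One last view will show the long die's near end and the bystanders.

```bash
python3 - <<'E'
import cv2,numpy as np
s=cv2.imread("pics/raw_s5.png");cv2.imwrite("pics/a6.png",cv2.resize(s[110:360,140:460],None,fx=2.4,fy=2.4,interpolation=cv2.INTER_CUBIC))
E
```

```text
(no output)
```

View pics/a6.png

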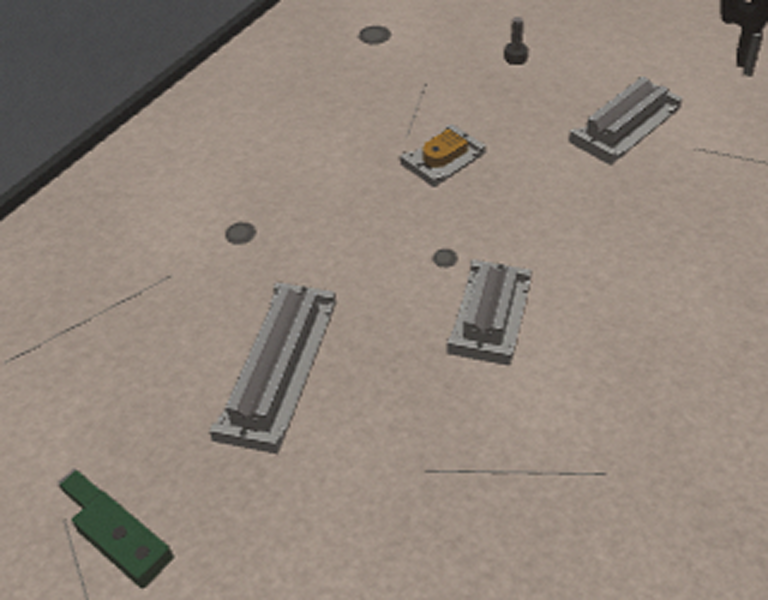

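All four pieces lie flat between their stops with grooves up. The finger and the screw are where they started.

```bash
python3 -c "
from bench import *
print(job_done())"
```

```text
the job is handed in; nothing more can be done
None
```

The stack came apart from the top down, all four pieces lie flat in their own cradles with die grooves up, the finger and screw were not touched, and I handed the job in after about 43 s of robot time.

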